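# Set and try the brake of a banding wheel

## Task

Get the decorator's banding wheel ready: turn the bar knob on top of the brake valve box clockwise (seen from above) until it clicks past its detent and stays there, then press the brake pedal right down to its stop, hold it there for half a second and let it come back up. Leave the crockery and tools standing around where they are.

Things in the scene. Friction and masses are not known exactly. Their poses are not given: they have to be found in the camera images.
- knob (a joint): angle of the valve box's knob, rad; grows clockwise seen from above. It starts at rest near 0; a spring detent resists (up to 0.2 N m, most at about 0.28) until the crest at 0.55, then pulls the knob on to its clicked rest near 1.10; hard stop at 1.25. Short of the crest it springs back when let go.
- knob_grip (a point): point on the knob's vertical axis at grip height (88 mm above the table, 8 mm below the bar's top); turns with the knob: x along the grip bar, z up. Black knob: a 48 mm disc, 8 mm high, under an upright bar 56 mm long and 14 mm thick, its sides 8 to 40 mm above the disc's underside; a round nose makes its -x end 7 mm longer. The knob is in the middle of the box top.
- valve_box: bare metal valve box, 100 x 100 x 50 mm, fixed to the table, with a dark 6 mm disc on top that carries the knob; origin at the centre of its underside. A steel plug stands 16 mm out of the +x side and an air union stands 14 mm out of each of the y sides.
- pedal (a joint): angle of the brake pedal, rad: 0 up (sprung), 0.28 fully down at its stop (plate level). Pressing at pedal_pad takes about 3 N at first and 10 N at the stop.
- pedal_pad (a point): point on the top face of the pedal plate, on its centre line, 27 mm from its free end: where to press down. About 75 mm above the table when up, 46 mm when at the stop. It moves with the pedal.
- pedal_base: fixed dark steel foot of the pedal, 170 x 110 x 8 mm, origin at the centre of its underside; its x axis runs from the free end to the hinge. The metal pedal plate, 135 mm long, 84 mm wide, 8 mm thick, is hinged about a y line at x = +65 mm, 40 mm above the table, and slopes up to its ribbed free end at -x, which faces the robot.
- cup: bystander: white cup without handle, 60 mm wide, 65 mm high, origin at the centre of its foot
- bowl: bystander: terracotta bowl, 90 mm wide, 45 mm high, origin at the centre of its foot
- jar: bystander: amber jar, 56 mm wide, 70 mm high, origin at the centre of its foot
- wrench: bystander: steel wrench lying flat, 160 mm long
- brush: bystander: brush lying flat, 180 mm long
- tile: bystander: blue tile lying flat, 100 x 100 x 9 mm, origin at the centre of its underside
- mug: bystander: white mug, 80 mm wide, 85 mm high, handle at its +y, origin at the centre of its foot
Mind the look-alikes: they are no part of the job. Leave any red or yellow look-alike of the pedal_base alone. Leave any brown look-alike of the valve_box alone.

How it is judged:
On the way, in this order (a step that is already met when the one before it is completed fails the run):
1. the knob is turned past its detent to its clicked rest (over 0.95 rad) (value of joint knob above 0.95 rad), for 0.2 s.
2. the pedal is pressed down to its stop (over 0.25 of 0.28 rad) and held (value of joint pedal above 0.25 rad), for 0.3 s.
At the end, for the whole second after the job is handed in: The knob rests past its detent (over 0.95 rad) and the pedal is back up (under 0.05 rad) (value of joint knob above 0.95 rad and value of joint pedal below 0.05 rad); the robot touches nothing.
It fails at once if a bystander (cup, bowl, jar, wrench, brush, tile or mug) is moved more than 30 mm from where it stood, or a cup, bowl, jar or mug is tipped by more than 0.5 rad (distance of any of cup, bowl, jar, wrench, brush, tile, mug from where it was at the start of the episode above 0.03 m or angle between any of cup, bowl, jar, mug's own z axis and vertical above 0.5 rad).
It also fails if it takes over 53 s, if anything falls off the work surface, if the arm or the gripper's body presses on something with over 40 N, if the wrist force passes 120 N, or if a joint passes its speed limit or range.

## Robot

A 6-joint arm with a two-finger parallel gripper is mounted at the origin on the work surface. World frame = base frame: x ahead of the robot, y to its left, z up, the work surface at z = 0. Lengths are in m, angles in rad, forces in N, time in s.
With the tool pointing down it reaches from about 0.35 to 0.775 m from the base axis. Payload 7.3 kg.
Tool frame: the origin (TCP) lies between the finger pads; the fingertips stand robot.tcp_to_tips ahead of it and the grasp point (between the pads) lies 2 mm behind it (robot.tcp_to_tips is the distance from the TCP to the fingertips, in m); y points along the fingers, x is the direction in which the jaws open and shut, and the axes are right-handed (so a half turn about y gives the same grasp; the last joint's range is limited). The gripper opens to 92 mm and grips with 3 to 60 N. Pads are 19 mm wide; open, the fingers measure 130 mm over their backs; the gripper's body (75 mm by 190 mm) begins 47 mm behind the grasp point.
Start: joints at [-1.388, 0.342, 1.524, -0, 1.275, -0.146], TCP at [0.17, -0.497, 0.244] pointing down, gripper open.
Joint ranges: [-2.53, 2.53], [-0.77, 2.02], [0.04, 2.7], [-1, 4.14], [0.28, 2.66], [-3.11, 3.11]. Speed limits (rad/s): [2.57, 2.57, 3.14, 3.14, 3.14, 3.14].

## Interface

Orientations are given as [roll, pitch, yaw] about the fixed x, y, z axes, in that order (R = Rz(yaw) Ry(pitch) Rx(roll)).
In Python, from cell import status, read_camera, get_calibration, robot gives the robot as it stands.
- The arm moves only by the shell command python3 -m creep 'ROWS' [FORCE]. ROWS is JSON, a list of rows, each an object of numbers: "dx", "dy", "dz": the shift along the tool's x, y, z in m; "rx", "ry", "rz": the turn, a rotation vector about the tool's x, y, z in rad; "gripper": the opening, from 0 (shut) to 1 (fully open). A call has 1 to 20 rows; each row is the pose to reach, as a shift and turn from the pose commanded when the call began, along the tool's axes at that moment; what a row does not reach only later rows make up. A row lasts 1/8 s, in which the tool goes at most 62.5 mm and 10.7 degrees, less where a joint would pass 70% of its speed; a pose out of reach is approached as far as the arm can. A call with a gripper value outside its range is refused whole. The fingers move at their own pace and stop on an object; FORCE is the grip in N (left out, the last holds). Time passes only in rows, so rows that repeat a pose let the fingers close. It gives the time, the measured TCP pose, the force and the opening at its end, in the units of the state.
- status.observe(): the state, without advancing time (a new reading comes with each control period).
- read_camera(name): name is "scene" or "top"; returns (picture, depth): 480x640x3 uint8, red, green, blue; 480x640 float32, m along the optical axis (not along the pixel's ray), 0 where there is no reading.
- get_calibration(name): a dict with "fx", "fy", "cx", "cy" (pixels), "xyz" and "rotation" of the camera in the world. Camera axes: x right, y down, z forward; pixel columns grow to the right and rows downward; lengths in m; the calibration is good to about 2 mm. A picture is of the moment at which its call begins. get_calibration takes no time and is no camera call.
- robot.hand_in(): hands the job in, once; it reports no verdict.
The state is a dict: "time": time; "qpos": joint angles; "qvel": joint speeds; "joint_efforts": joint torques, N m; "tool_pos": TCP position; "tool_rot": TCP orientation; "contact_force": force on the tool from outside, world axes, zero at the start; "torque": the same for the moment, N m; "opening": finger opening in m.
Only numpy, scipy, OpenCV 4.12 (cv2) and the standard library are available. Lean on these libraries where they do the work, as an engineer would, in place of code of your own. Each camera call takes 0.05 s, during which the arm holds its last target.

## Working session

There is one attempt and no reset: what is moved stays moved. The work goes in short steps, Python scripts to look and compute and a shell command to move; the robot and the scene stay as the last step left them, time stands still between calls to the robot, and variables do not carry over. Pictures are saved under pics/ and viewed, and the job is handed in when it is done.

```bash
mkdir -p pics; ls; python3 - <<'E'
from cell import status, read_camera, get_calibration, robot
import cv2,numpy as np
print(status.observe(), robot.tcp_to_tips)
for n in("scene","top"):
    p,d=read_camera(n); cv2.imwrite(f"pics/{n}0.png",p[:,:,::-1]); np.savez(f"{n}0.npz",p=p,d=d)
    print(n,get_calibration(n))
E
```

```text
pics
{'time': 0.0, 'qpos': array([-1.38798198e+00,  3.42728951e-01,  1.52504959e+00, -4.91876475e-06,
        1.27543155e+00, -1.46011726e-01]), 'qvel': array([ 0.00033944, -0.00014286,  0.00031959,  0.000494  , -0.00075247,
       -0.00036123]), 'joint_efforts': array([ 1.36288414e-03, -4.31230688e+01, -2.44214398e+01,  7.18992180e-02,
        5.60728332e-02, -1.16232263e-04]), 'tool_pos': array([ 0.16947867, -0.49646317,  0.24303037]), 'tool_rot': array([-1.57056565,  0.0016009 , -1.24196863]), 'contact_force': array([0.09632404, 0.57819946, 0.5580476 ]), 'torque': array([-0.02374586, -0.02167543,  0.00363822]), 'opening': 0.09168905014781772} 0.017
scene {'fx': 510.1280012056507, 'fy': 510.1280012056507, 'cx': 321.483626327379, 'cy': 238.57240274122876, 'xyz': array([ 1.35851316, -0.63403289,  0.76891985]), 'rotation': array([-2.14932796,  0.0128325 ,  0.87658719])}
top {'fx': 586.1869945199378, 'fy': 586.1869945199378, 'cx': 314.0201242285354, 'cy': 235.00027843974036, 'xyz': array([0.33461341, 0.04443816, 1.69806597]), 'rotation': array([-3.0419875 , -0.00875496, -1.59865298])}
```

View pics/top0.png

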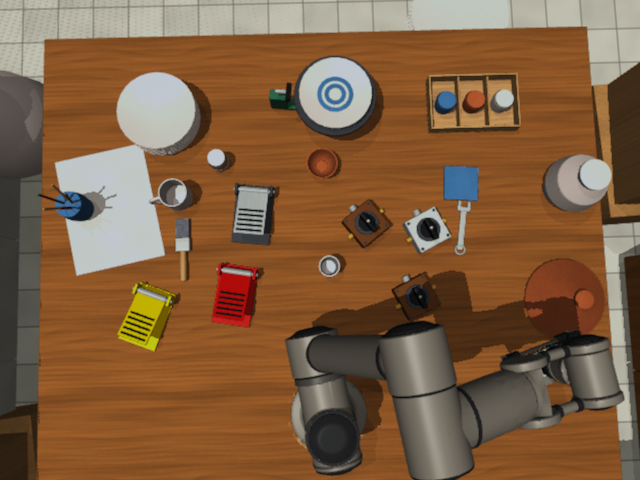

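View pics/scene0.png

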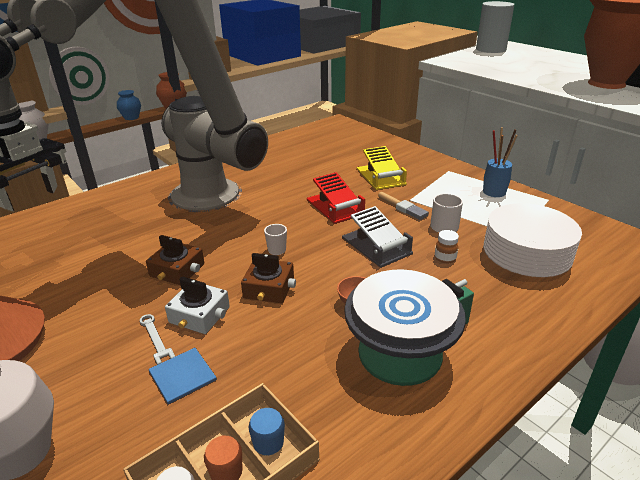

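Candidates, by top-view pixel. Valve boxes: brown (367,223), bare metal (428,229), brown (416,296). Pedals: metal on a dark foot (253,213), red (236,295), yellow (147,315). By the description I choose the metal box at (428,229) and the metal pedal at (253,213). Next I'll check both in a close crop and measure them.

```bash
cat > h.py <<'E'
import numpy as np
from scipy.spatial.transform import Rotation as R
from cell import get_calibration
def cloud(n,d):
    c=get_calibration(n); v,u=np.mgrid[:480,:640]
    P=np.stack([(u-c["cx"])/c["fx"]*d,(v-c["cy"])/c["fy"]*d,d],-1)
    return P@R.from_euler("xyz",c["rotation"]).as_matrix().T+c["xyz"]
E
python3 - <<'E'
import cv2,numpy as np
from h import *
t=np.load("top0.npz"); W=cloud("top",t["d"])
a=t["p"][190:265,340:490]; b=t["p"][175:250,210:290]
s=np.load("scene0.npz"); S=cloud("scene",s["d"])
c=np.hstack([cv2.resize(a,(450,225),interpolation=2),cv2.resize(b,(240,225),interpolation=2)])
e=cv2.resize(s["p"][200:340,140:420],(690,345),interpolation=2)
cv2.imwrite("pics/crop.png",np.vstack([c,e])[:,:,::-1])
print("table z",np.median(W[330:400,100:250,2]),np.median(S[180:200,280:300,2]))
def rect(m,lab,Wc):
    X=Wc[m]; r=cv2.minAreaRect((X[:,:2]*1000).astype(np.float32)); print(lab,m.sum(),np.round(r[0],1),np.round(r[1],1),round(r[2],1),"z",X[:,2].mean().round(4),"med",np.median(X[:,:2],0))
roi=np.zeros((480,640),bool); roi[200:258,400:456]=1
Z=W[...,2]
rect(roi&(Z>.043)&(Z<.054),"boxtop",W); rect(roi&(Z>.085),"bar",W); rect(roi&(Z>.02),"box all",W)
C=np.median(W[roi&(Z>.043)&(Z<.054)],0)[:2]
roi=np.zeros((480,640),bool); roi[178:250,222:282]=1
rect(roi&(Z>.03),"pedal plate",W);rect(roi&(Z>.004)&(Z<.012),"pedal foot",W)
# scene camera
Zs=S[...,2]
near=np.hypot(S[...,0]-C[0],S[...,1]-C[1])<.075
rect(near&(Zs>.085),"bar scene",S);rect(near&(Zs>.045)&(Zs<.053),"boxtop scene",S)
m=near&(Zs>.085); print(Zs[m].max())
E
```

```text
table z 0.0007396796765696267 0.00028669793960706125
boxtop 665 [ 505.3 -297.4] [ 99.8 101.5] 26.6 z 0.0496 med [ 0.50344517 -0.2917852 ]
bar 136 [ 420.5 -130.7] [ 61.4 390.1] 25.9 z 0.2133 med [ 0.49994112 -0.29693725]
box all 1374 [ 439.8 -152.6] [115.5 446.6] 27.2 z 0.067 med [ 0.5032857 -0.2899192]
pedal plate 1520 [485.6 165.3] [359.8 141.9] 17.1 z 0.087 med [0.57336608 0.19873599]
pedal foot 863 [571.5 205.4] [172.7 209.2] 88.8 z 0.0071 med [0.53843309 0.19278822]
bar scene 198 [ 505.2 -299.3] [66.6 17.5] 25.1 z 0.093 med [ 0.50909795 -0.30033195]
boxtop scene 768 [ 509.3 -297.5] [101.6 102.1] 27.5 z 0.0495 med [ 0.53064951 -0.31487196]
0.09846781139797511
```

View pics/crop.png

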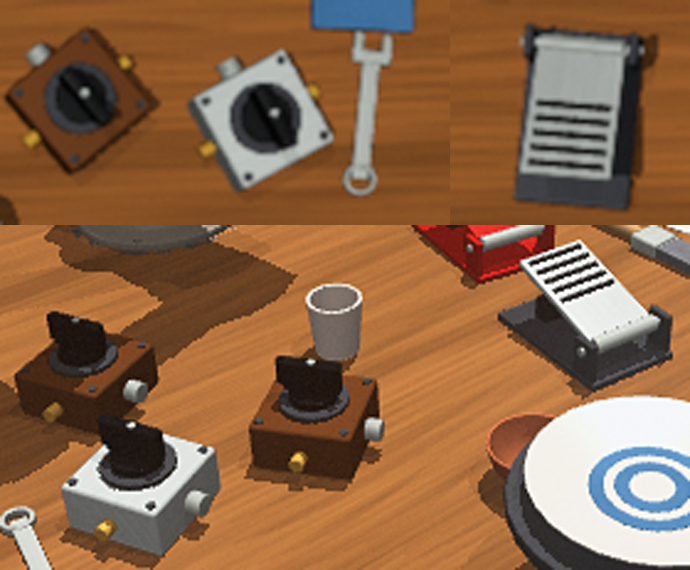

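The crop confirms it: a bare metal box with a black knob, the bar running from upper left to lower right with its nose at the lower right, and a metal pedal on a dark foot. Both cameras put the knob axis at about (0.507, -0.2975) with a bar yaw of about 25°. Next I'll measure the pedal and work out the tool-frame shift.

```bash
cat >> h.py <<'E'
def delta(target,yaw=None):
    from cell import status
    s=status.observe(); M=R.from_euler("xyz",s["tool_rot"])
    print("pos",s["tool_pos"].round(4),"rot",s["tool_rot"].round(4),"f",s["contact_force"].round(2),"open",round(s["opening"],4),"t",s["time"])
    print("d tool",M.inv().apply(np.array(target)-s["tool_pos"]).round(4))
    if yaw is not None: print("turn",(M.inv()*R.from_euler("xyz",[-np.pi/2,0,yaw])).as_rotvec().round(4))
E
python3 - <<'E'
import cv2,numpy as np
from h import *
t=np.load("top0.npz");s=np.load("scene0.npz")
for n,D in(("top",t),("scene",s)):
    W=cloud(n,D["d"]); Z=W[...,2]
    near=(np.hypot(W[...,0]-.565,W[...,1]-.205)<.1)
    for lab,m in(("plate",near&(Z>.046)&(Z<.09)),("foot",near&(Z>.0045)&(Z<.012))):
        l,L,st,_=cv2.connectedComponentsWithStats(m.astype(np.uint8)); k=1+np.argmax(st[1:,4]); m=l==k
        X=W[m]; r=cv2.minAreaRect((X[:,:2]*1000).astype(np.float32)); print(n,lab,m.sum(),np.round(r[0],1),np.round(r[1],1),round(r[2],1))
        if lab=="plate":
            A=np.c_[X[:,:2],np.ones(len(X))]; c=np.linalg.lstsq(A,X[:,2],rcond=None)[0]; print("plane",c.round(3),"down dir deg",np.degrees(np.arctan2(-c[1],-c[0])),"slope",np.hypot(*c[:2]),"zmax",X[:,2].max()); print("corners",cv2.boxPoints(r).round())
delta([.507,-.2975,.14],np.radians(25.5-90))
E
```

```text
Traceback (most recent call last):
cv2.error: OpenCV(4.12.0) /io/opencv/modules/imgproc/src/convhull.cpp:143: error: (-215:Assertion failed) total >= 0 && (depth == CV_32F || depth == CV_32S) in function 'convexHull'
```

```bash
python3 - <<'E'
import cv2,numpy as np
from h import *
t=np.load("top0.npz");s=np.load("scene0.npz")
for n,D in(("top",t),("scene",s)):
    W=cloud(n,D["d"]); Z=W[...,2]
    near=(np.hypot(W[...,0]-.565,W[...,1]-.205)<.1)
    for lab,m in(("plate",near&(Z>.046)&(Z<.09)),("foot",near&(Z>.0045)&(Z<.012))):
        l,L,st,_=cv2.connectedComponentsWithStats(m.astype(np.uint8)); k=1+np.argmax(st[1:,4]); m=L==k
        X=W[m]; r=cv2.minAreaRect(np.ascontiguousarray(X[:,:2]*1000,np.float32)); print(n,lab,m.sum(),np.round(r[0],1),np.round(r[1],1),round(r[2],1))
        if lab=="plate":
            A=np.c_[X[:,:2],np.ones(len(X))]; c=np.linalg.lstsq(A,X[:,2],rcond=None)[0]; print("plane",c.round(3),"down dir deg",np.degrees(np.arctan2(-c[1],-c[0])),"slope",np.hypot(*c[:2]),"zmax",X[:,2].max()); print("corners",cv2.boxPoints(r).round())
delta([.507,-.2975,.14],np.radians(25.5-90))
E
```

```text
top plate 1346 [575.2 205.2] [ 95.8 144.2] 84.0
plane [-0.264  0.035  0.207] down dir deg -7.637278858692513 slope 0.26604100805005065 zmax 0.08968883286604168
corners [[498. 165.]
 [642. 150.]
 [652. 245.]
 [508. 260.]]
top foot 402 [526.7 178.3] [ 98.8 178.6] 43.2
scene plate 1228 [577.8 201.5] [109.4 147.7] 81.7
plane [-0.259  0.036  0.204] down dir deg -8.006682960506708 slope 0.261192148249178 zmax 0.0840958598354391
corners [[497. 158.]
 [643. 137.]
 [659. 245.]
 [513. 266.]]
scene foot 426 [561.4 173.5] [ 58.2 166. ] 82.2
pos [ 0.1695 -0.4965  0.2431] rot [-1.5706e+00  1.4000e-03 -1.2420e+00] f [0.12 0.03 0.41] open 0.092 t 0.1
d tool [-0.0793  0.1033  0.3837]
turn [-0.0002 -0.1163 -0.0014]
```

```bash
python3 -m creep '[{"dx":-0.02,"dy":0.01,"dz":0.06,"ry":-0.03,"gripper":1},{"dx":-0.03,"dy":0.02,"dz":0.12,"ry":-0.06,"gripper":1},{"dx":-0.04,"dy":0.03,"dz":0.18,"ry":-0.08,"gripper":1},{"dx":-0.05,"dy":0.04,"dz":0.24,"ry":-0.1,"gripper":1},{"dx":-0.06,"dy":0.06,"dz":0.3,"ry":-0.116,"gripper":1},{"dx":-0.07,"dy":0.07,"dz":0.35,"ry":-0.116,"gripper":1},{"dx":-0.079,"dy":0.08,"dz":0.384,"ry":-0.116,"gripper":1},{"dx":-0.079,"dy":0.08,"dz":0.384,"ry":-0.116,"gripper":1},{"dx":-0.079,"dy":0.08,"dz":0.384,"ry":-0.116,"gripper":1}]'
python3 - <<'E'
import cv2
from h import *
from cell import read_camera
p,d=read_camera("scene"); cv2.imwrite("pics/s1.png",cv2.resize(p[120:400,60:400],(680,560))[:,:,::-1])
delta([.507,-.2975,.086],np.radians(25.5-90))
E
```

```text
pos [ 0.1695 -0.4966  0.2432] rot [-1.5707e+00  1.1000e-03 -1.2420e+00] f [-0.05  0.26  0.02] open 0.0921 t 0.15
d tool [-0.0793  0.1574  0.3837]
turn [-0.0002 -0.1163 -0.0011]invalid input at $[0]: expected keys dx, dy, dz, rx, ry, rz, gripper
```

View pics/s1.png

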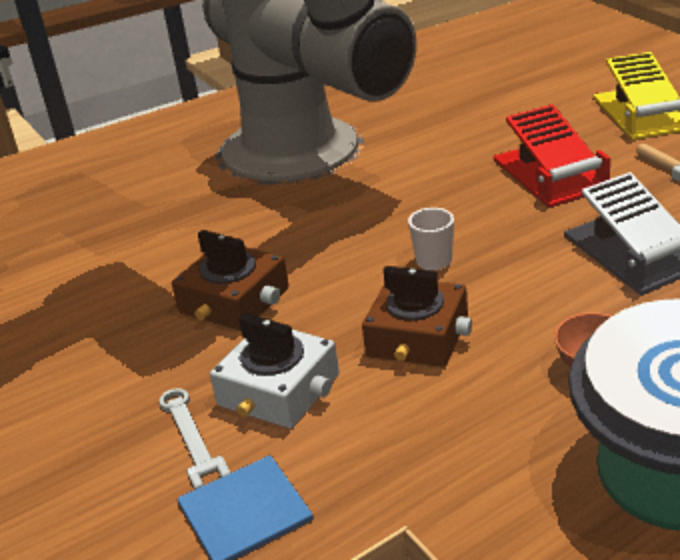

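The rows were refused because every key is required, so nothing moved. The picture still shows the metal box at about (275,370) and the arm away. I'll resend with full rows.

```bash
python3 -m creep '[{"dx":-0.02,"dy":0.01,"dz":0.06,"rx":0,"ry":-0.03,"rz":0,"gripper":1},{"dx":-0.03,"dy":0.02,"dz":0.12,"rx":0,"ry":-0.06,"rz":0,"gripper":1},{"dx":-0.04,"dy":0.03,"dz":0.18,"rx":0,"ry":-0.08,"rz":0,"gripper":1},{"dx":-0.05,"dy":0.04,"dz":0.24,"rx":0,"ry":-0.1,"rz":0,"gripper":1},{"dx":-0.06,"dy":0.06,"dz":0.3,"rx":0,"ry":-0.116,"rz":0,"gripper":1},{"dx":-0.07,"dy":0.07,"dz":0.35,"rx":0,"ry":-0.116,"rz":0,"gripper":1},{"dx":-0.079,"dy":0.08,"dz":0.384,"rx":0,"ry":-0.116,"rz":0,"gripper":1},{"dx":-0.079,"dy":0.08,"dz":0.384,"rx":0,"ry":-0.116,"rz":0,"gripper":1},{"dx":-0.079,"dy":0.08,"dz":0.384,"rx":0,"ry":-0.116,"rz":0,"gripper":1}]'
python3 - <<'E'
import cv2
from h import *
from cell import read_camera
p,d=read_camera("scene"); cv2.imwrite("pics/s2.png",cv2.resize(p[120:400,60:400],(680,560))[:,:,::-1])
delta([.507,-.2975,.086],np.radians(25.5-90))
E
```

```text
time: 1.27
tool_pos: [0.507, -0.2984, 0.1636]
tool_rot: [-1.571, 0.0, -1.126]
contact_force: [-0.2, 0.6, -0.1]
opening: 0.0923
pos [ 0.5068 -0.2988  0.1639] rot [-1.5712e+00 -2.0000e-04 -1.1267e+00] f [ 0.12 -0.46  0.71] open 0.0918 t 1.325
d tool [-0.0011  0.0779  0.0008]
turn [ 0.0004 -0.001   0.0002]
```

View pics/s2.png

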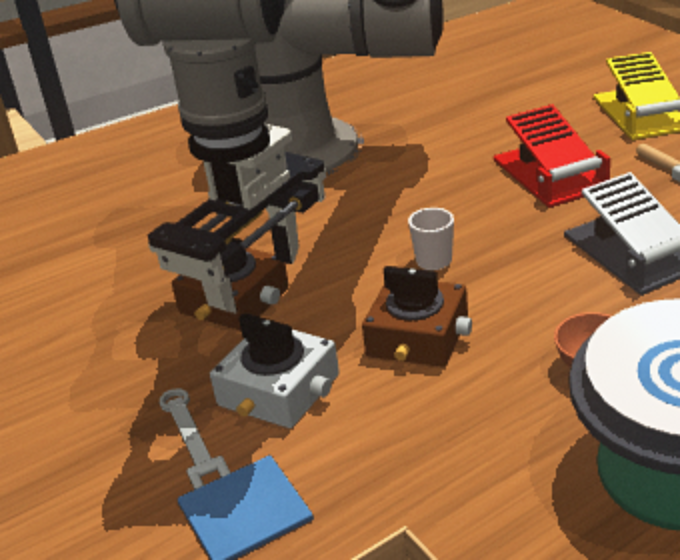

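The open jaws hang over the metal box, with fingertips at about (220,300) and (285,250) on either side of the knob, across its bar. Next I lower and close.

```bash
python3 -m creep '[{"dx":-0.001,"dy":0.03,"dz":0,"rx":0,"ry":0,"rz":0,"gripper":1},{"dx":-0.001,"dy":0.055,"dz":0,"rx":0,"ry":0,"rz":0,"gripper":1},{"dx":-0.001,"dy":0.07,"dz":0,"rx":0,"ry":0,"rz":0,"gripper":1},{"dx":-0.001,"dy":0.078,"dz":0,"rx":0,"ry":0,"rz":0,"gripper":1},{"dx":-0.001,"dy":0.078,"dz":0,"rx":0,"ry":0,"rz":0,"gripper":1},{"dx":-0.001,"dy":0.078,"dz":0,"rx":0,"ry":0,"rz":0,"gripper":0.3},{"dx":-0.001,"dy":0.078,"dz":0,"rx":0,"ry":0,"rz":0,"gripper":0.3},{"dx":-0.001,"dy":0.078,"dz":0,"rx":0,"ry":0,"rz":0,"gripper":0},{"dx":-0.001,"dy":0.078,"dz":0,"rx":0,"ry":0,"rz":0,"gripper":0},{"dx":-0.001,"dy":0.078,"dz":0,"rx":0,"ry":0,"rz":0,"gripper":0},{"dx":-0.001,"dy":0.078,"dz":0,"rx":0,"ry":0,"rz":0,"gripper":0}]' 30
python3 - <<'E'
import cv2
from h import *
from cell import read_camera
p,d=read_camera("scene"); cv2.imwrite("pics/s3.png",cv2.resize(p[180:340,100:300],(750,600))[:,:,::-1])
delta([.507,-.2975,.086],np.radians(25.5-90))
E
```

```text
time: 2.7
tool_pos: [0.507, -0.2972, 0.0857]
tool_rot: [-1.571, -0.0, -1.126]
contact_force: [-0.1, 0.2, -0.1]
opening: 0.0364
pos [ 0.507  -0.2972  0.0857] rot [-1.5708e+00 -1.0000e-04 -1.1260e+00] f [ 0.2   0.58 -0.43] open 0.0325 t 2.75
d tool [ 0.0002 -0.0003 -0.0002]
turn [ 0.     -0.0003  0.0001]
```

View pics/s3.png

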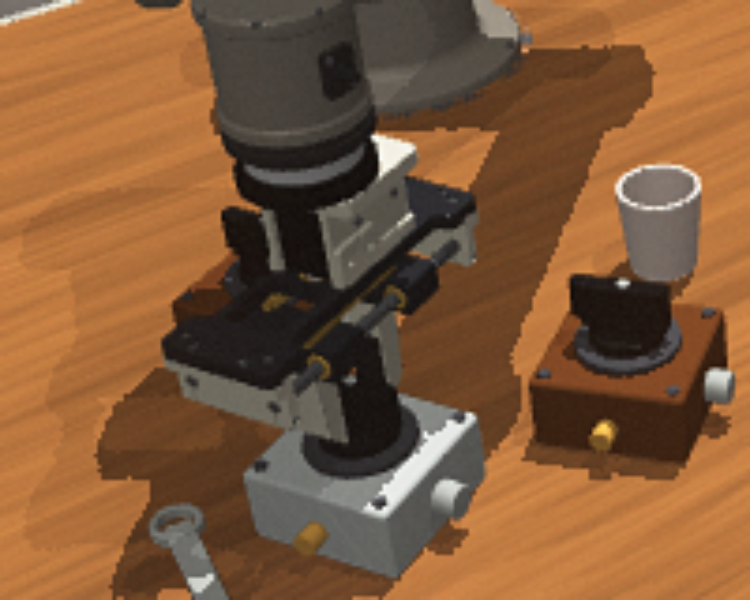

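The jaws straddle the bar at (370,400) and are still closing, now at 32 mm. I keep closing.

```bash
python3 -m creep '[{"dx":0,"dy":0,"dz":0,"rx":0,"ry":0,"rz":0,"gripper":0},{"dx":0,"dy":0,"dz":0,"rx":0,"ry":0,"rz":0,"gripper":0},{"dx":0,"dy":0,"dz":0,"rx":0,"ry":0,"rz":0,"gripper":0},{"dx":0,"dy":0,"dz":0,"rx":0,"ry":0,"rz":0,"gripper":0},{"dx":0,"dy":0,"dz":0,"rx":0,"ry":0,"rz":0,"gripper":0}]' 30
python3 -c "
from cell import status; print(status.observe())"
```

```text
time: 3.38
tool_pos: [0.5069, -0.2969, 0.0857]
tool_rot: [-1.571, 0.001, -1.126]
contact_force: [-0.2, 3.0, 1.0]
opening: 0.0139
{'time': 3.375, 'qpos': array([-6.60350364e-01,  6.16214434e-01,  1.54249284e+00,  1.92825413e-04,
        9.83555822e-01,  4.65485724e-01]), 'qvel': array([-0.00255189,  0.00011307, -0.0011885 , -0.00106691,  0.00083716,
        0.00128826]), 'joint_efforts': array([-1.30043149e+00, -5.17274129e+01, -2.13391525e+01, -3.88771920e-01,
       -8.84587560e-01,  1.50789320e-02]), 'tool_pos': array([ 0.50688454, -0.29688291,  0.08568686]), 'tool_rot': array([-1.57095388e+00,  6.71137405e-04, -1.12594303e+00]), 'contact_force': array([-0.18300251,  2.97412011,  1.00015147]), 'torque': array([0.52444452, 0.18517299, 0.03518108]), 'opening': 0.01392874066564138}
```

Gripped at 13.9 mm, which matches the bar, with little side force. I turn clockwise (+ry) to 1.12 rad.

```bash
python3 -m creep '[{"dx":0,"dy":0,"dz":0,"rx":0,"ry":0.1,"rz":0,"gripper":0},{"dx":0,"dy":0,"dz":0,"rx":0,"ry":0.22,"rz":0,"gripper":0},{"dx":0,"dy":0,"dz":0,"rx":0,"ry":0.34,"rz":0,"gripper":0},{"dx":0,"dy":0,"dz":0,"rx":0,"ry":0.46,"rz":0,"gripper":0},{"dx":0,"dy":0,"dz":0,"rx":0,"ry":0.58,"rz":0,"gripper":0},{"dx":0,"dy":0,"dz":0,"rx":0,"ry":0.7,"rz":0,"gripper":0},{"dx":0,"dy":0,"dz":0,"rx":0,"ry":0.82,"rz":0,"gripper":0},{"dx":0,"dy":0,"dz":0,"rx":0,"ry":0.94,"rz":0,"gripper":0},{"dx":0,"dy":0,"dz":0,"rx":0,"ry":1.04,"rz":0,"gripper":0},{"dx":0,"dy":0,"dz":0,"rx":0,"ry":1.12,"rz":0,"gripper":0},{"dx":0,"dy":0,"dz":0,"rx":0,"ry":1.12,"rz":0,"gripper":0},{"dx":0,"dy":0,"dz":0,"rx":0,"ry":1.12,"rz":0,"gripper":0},{"dx":0,"dy":0,"dz":0,"rx":0,"ry":1.12,"rz":0,"gripper":0}]' 30
python3 - <<'E'
from h import *
from cell import status
s=status.observe();print(s["contact_force"],s["torque"],s["opening"])
delta([.507,-.2975,.086])
E
```

```text
time: 5.0
tool_pos: [0.507, -0.2959, 0.0857]
tool_rot: [-1.573, 0.001, -2.246]
contact_force: [-0.6, 6.4, 2.8]
opening: 0.0136
[-0.61235172  6.37905231  2.79332053] [1.20843503 0.04842798 0.02623959] 0.013629456720447065
pos [ 0.507  -0.2959  0.0857] rot [-1.5725e+00  1.2000e-03 -2.2459e+00] f [-0.61  6.38  2.79] open 0.0136 t 5.0
d tool [ 0.0012 -0.0003  0.001 ]
```

Turned 1.12 rad with the grip intact. I release, rise and look.

```bash
python3 -m creep '[{"dx":0,"dy":0,"dz":0,"rx":0,"ry":0,"rz":0,"gripper":0.5},{"dx":0,"dy":0,"dz":0,"rx":0,"ry":0,"rz":0,"gripper":0.6},{"dx":0,"dy":0,"dz":0,"rx":0,"ry":0,"rz":0,"gripper":0.6},{"dx":0,"dy":0,"dz":0,"rx":0,"ry":0,"rz":0,"gripper":0.6},{"dx":0,"dy":-0.04,"dz":0,"rx":0,"ry":0,"rz":0,"gripper":0.6},{"dx":0,"dy":-0.08,"dz":0,"rx":0,"ry":0,"rz":0,"gripper":0.6},{"dx":0,"dy":-0.12,"dz":0,"rx":0,"ry":0,"rz":0,"gripper":0.6},{"dx":0,"dy":-0.12,"dz":0,"rx":0,"ry":0,"rz":0,"gripper":0.6}]'
python3 - <<'E'
import cv2
from h import *
from cell import read_camera
p,d=read_camera("scene"); cv2.imwrite("pics/s4.png",cv2.resize(p[180:340,100:300],(750,600))[:,:,::-1])
S=cloud("scene",d); m=(np.hypot(S[...,0]-.507,S[...,1]+.2975)<.05)&(S[...,2]>.08)&(S[...,2]<.105)
r=cv2.minAreaRect(np.ascontiguousarray(S[m][:,:2]*1000,np.float32)); print(m.sum(),r)
delta([.529,.209,.2],np.radians(-90-7))
E
```

```text
time: 6.0
tool_pos: [0.5084, -0.2984, 0.2094]
tool_rot: [-1.563, -0.0, -2.246]
contact_force: [0.3, -0.9, -0.0]
opening: 0.0551
178 ((506.58209228515625, -295.9778137207031), (14.475578308105469, 64.25577545166016), 53.28189468383789)
pos [ 0.5075 -0.2977  0.2071] rot [-1.5675e+00 -1.0000e-04 -2.2460e+00] f [ 0.45 -0.48 -0.77] open 0.055 t 6.05
d tool [-0.4089  0.0061 -0.2999]
turn [-0.0032 -0.553   0.001 ]
```

View pics/s4.png

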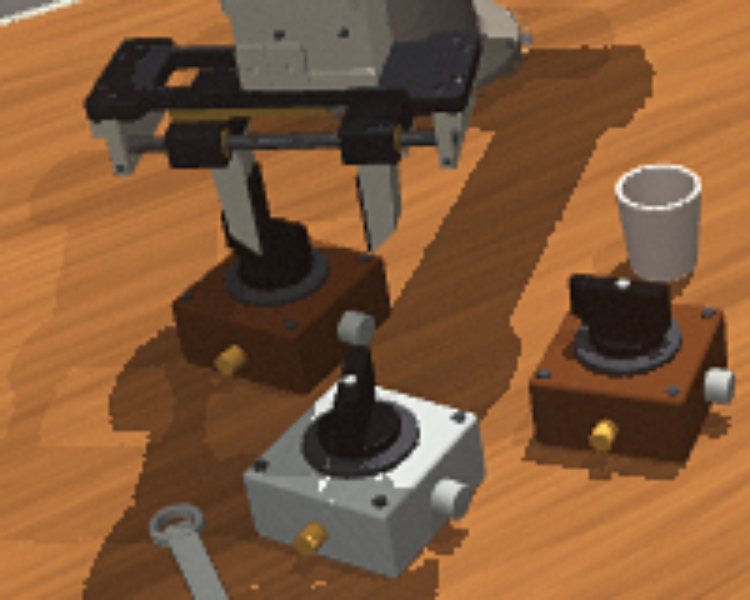

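The knob bar now lies at -36.7°, so it has turned about 1.08 rad: clicked, standing free at (350,400). Next I go over the pedal pad with the fingers closed.

```bash
python3 -m creep '[{"dx":-0.04,"dy":0,"dz":-0.03,"rx":0,"ry":-0.05,"rz":0,"gripper":0},{"dx":-0.08,"dy":0,"dz":-0.06,"rx":0,"ry":-0.1,"rz":0,"gripper":0},{"dx":-0.12,"dy":0,"dz":-0.09,"rx":0,"ry":-0.15,"rz":0,"gripper":0},{"dx":-0.16,"dy":0,"dz":-0.12,"rx":0,"ry":-0.2,"rz":0,"gripper":0},{"dx":-0.2,"dy":0,"dz":-0.15,"rx":0,"ry":-0.25,"rz":0,"gripper":0},{"dx":-0.24,"dy":0,"dz":-0.18,"rx":0,"ry":-0.3,"rz":0,"gripper":0},{"dx":-0.28,"dy":0,"dz":-0.21,"rx":0,"ry":-0.35,"rz":0,"gripper":0},{"dx":-0.32,"dy":0,"dz":-0.24,"rx":0,"ry":-0.4,"rz":0,"gripper":0},{"dx":-0.36,"dy":0,"dz":-0.27,"rx":0,"ry":-0.45,"rz":0,"gripper":0},{"dx":-0.39,"dy":0,"dz":-0.29,"rx":0,"ry":-0.5,"rz":0,"gripper":0},{"dx":-0.409,"dy":0.006,"dz":-0.3,"rx":0,"ry":-0.553,"rz":0,"gripper":0},{"dx":-0.409,"dy":0.006,"dz":-0.3,"rx":0,"ry":-0.553,"rz":0,"gripper":0},{"dx":-0.409,"dy":0.006,"dz":-0.3,"rx":0,"ry":-0.553,"rz":0,"gripper":0}]' 30
python3 - <<'E'
import cv2
from h import *
from cell import read_camera
p,d=read_camera("scene"); cv2.imwrite("pics/s5.png",cv2.resize(p[120:300,290:490],(660,594))[:,:,::-1])
delta([.529,.209,.095])
E
```

```text
time: 7.68
tool_pos: [0.5284, 0.2085, 0.199]
tool_rot: [-1.572, -0.001, -1.694]
contact_force: [0.4, -0.3, -0.5]
opening: 0.0004
pos [0.5285 0.2083 0.1993] rot [-1.5714e+00 -8.0000e-04 -1.6947e+00] f [-0.52 -0.6  -0.25] open 0.0003 t 7.725
d tool [-0.0008  0.1043  0.0004]
```

View pics/s5.png

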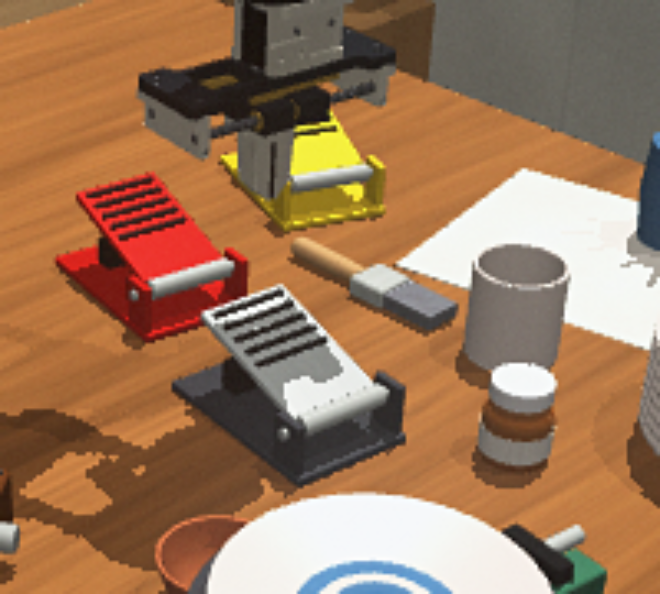

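The closed fingers at (262,170) hang above the metal pedal's ribbed end, with clear space below. I lower to just above the plate and press to the stop.

```bash
python3 -m creep '[{"dx":0,"dy":0.04,"dz":0,"rx":0,"ry":0,"rz":0,"gripper":0},{"dx":0,"dy":0.08,"dz":0,"rx":0,"ry":0,"rz":0,"gripper":0},{"dx":0,"dy":0.1,"dz":0,"rx":0,"ry":0,"rz":0,"gripper":0},{"dx":0,"dy":0.108,"dz":0,"rx":0,"ry":0,"rz":0,"gripper":0},{"dx":0,"dy":0.115,"dz":0,"rx":0,"ry":0,"rz":0,"gripper":0},{"dx":0,"dy":0.122,"dz":0,"rx":0,"ry":0,"rz":0,"gripper":0},{"dx":0,"dy":0.129,"dz":0,"rx":0,"ry":0,"rz":0,"gripper":0},{"dx":0,"dy":0.134,"dz":0,"rx":0,"ry":0,"rz":0,"gripper":0},{"dx":0,"dy":0.137,"dz":0,"rx":0,"ry":0,"rz":0,"gripper":0},{"dx":0,"dy":0.137,"dz":0,"rx":0,"ry":0,"rz":0,"gripper":0}]'
python3 - <<'E'
import cv2
from h import *
from cell import read_camera
p,d=read_camera("scene"); cv2.imwrite("pics/s6.png",cv2.resize(p[120:300,290:490],(660,594))[:,:,::-1])
delta([.529,.209,.063])
E
```

```text
time: 8.98
tool_pos: [0.528, 0.2096, 0.0639]
tool_rot: [-1.571, 0.0, -1.693]
contact_force: [-6.7, 0.0, 8.6]
opening: 0.0005
pos [0.528  0.2096 0.064 ] rot [-1.5713e+00  2.0000e-04 -1.6933e+00] f [-6.11 -0.73  9.57] open 0.0008 t 9.025
d tool [0.0004 0.001  0.001 ]
```

View pics/s6.png

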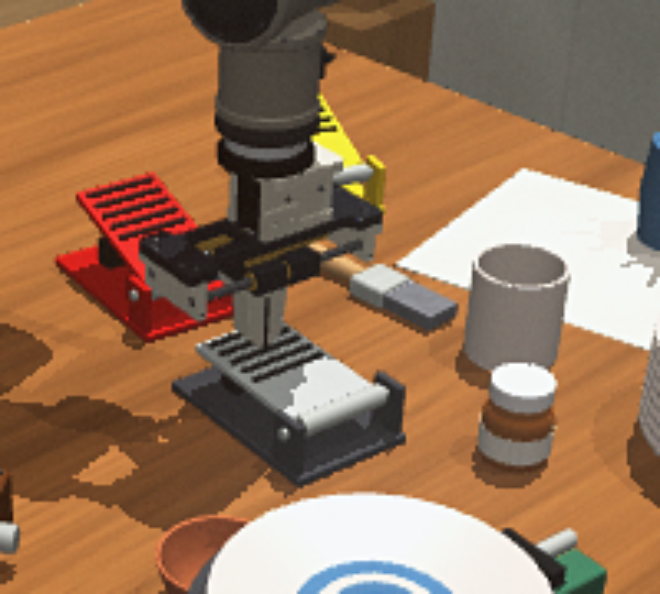

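The fingertips are on the ribs at (267,345) and the plate is nearly level at about 9.5 N. I press a few mm more, onto the stop, and hold.

```bash
python3 -m creep '[{"dx":0,"dy":0.002,"dz":0,"rx":0,"ry":0,"rz":0,"gripper":0},{"dx":0,"dy":0.004,"dz":0,"rx":0,"ry":0,"rz":0,"gripper":0},{"dx":0,"dy":0.004,"dz":0,"rx":0,"ry":0,"rz":0,"gripper":0},{"dx":0,"dy":0.004,"dz":0,"rx":0,"ry":0,"rz":0,"gripper":0}]'
python3 - <<'E'
from h import *
from cell import read_camera
import cv2
delta([.529,.209,.063])
p,d=read_camera("scene"); W=cloud("scene",d); cv2.imwrite("pics/s6b.png",cv2.resize(p[120:300,290:490],(660,594))[:,:,::-1])
m=(abs(W[...,0]-.575)<.03)&(abs(W[...,1]-.2)<.03)&(W[...,2]>.035)&(W[...,2]<.058);X=W[m]
l=np.linalg.lstsq(np.c_[X[:,:2],np.ones(len(X))],X[:,2],rcond=None)[0];print(m.sum(),l,X[:,2].mean())
E
```

```text
time: 9.52
tool_pos: [0.528, 0.2096, 0.061]
tool_rot: [-1.571, 0.0, -1.693]
contact_force: [-8.8, -0.7, 16.4]
opening: 0.0007
pos [0.528  0.2096 0.061 ] rot [-1.5707e+00  3.0000e-04 -1.6931e+00] f [-8.82 -0.73 16.42] open 0.0007 t 9.525
d tool [ 0.0005 -0.002   0.001 ]
284 [-0.02413554 -0.00593827  0.05943847] 0.04437204919802214
```

The force is already over 10 N, but the depth fit is a little ambiguous (slope about 0.024). I press a bit more to be sure and hold.

```bash
python3 -m creep '[{"dx":0,"dy":0.002,"dz":0,"rx":0,"ry":0,"rz":0,"gripper":0},{"dx":0,"dy":0.004,"dz":0,"rx":0,"ry":0,"rz":0,"gripper":0},{"dx":0,"dy":0.004,"dz":0,"rx":0,"ry":0,"rz":0,"gripper":0},{"dx":0,"dy":0.004,"dz":0,"rx":0,"ry":0,"rz":0,"gripper":0},{"dx":0,"dy":0.004,"dz":0,"rx":0,"ry":0,"rz":0,"gripper":0},{"dx":0,"dy":0.004,"dz":0,"rx":0,"ry":0,"rz":0,"gripper":0}]'
python3 - <<'E'
from h import *
from cell import read_camera
import cv2
delta([.529,.209,.063])
p,d=read_camera("scene"); W=cloud("scene",d); cv2.imwrite("pics/s7.png",cv2.resize(p[120:300,290:490],(660,594))[:,:,::-1])
m=(abs(W[...,0]-.575)<.03)&(abs(W[...,1]-.2)<.03)&(W[...,2]>.035)&(W[...,2]<.058);X=W[m]
l=np.linalg.lstsq(np.c_[X[:,:2],np.ones(len(X))],X[:,2],rcond=None)[0];print(m.sum(),l,X[:,2].mean())
E
```

```text
time: 10.32
tool_pos: [0.5281, 0.2096, 0.0602]
tool_rot: [-1.569, 0.001, -1.693]
contact_force: [-17.2, -3.4, 40.9]
opening: 0.0005
pos [0.5281 0.2096 0.0602] rot [-1.5693e+00  6.0000e-04 -1.6928e+00] f [-17.16  -3.35  40.9 ] open 0.0005 t 10.325
d tool [ 0.0005 -0.0028  0.001 ]
276 [-0.01456562 -0.00421072  0.05329852] 0.04406623086086495
```

View pics/s7.png

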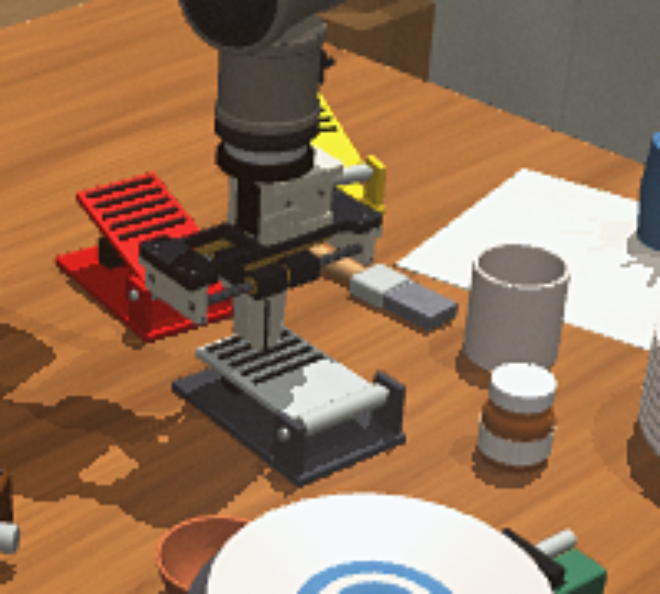

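The force rose to 41 N for less than 1 mm of travel, so the plate is hard on its stop and level, and it has been held for over 0.5 s. I let it up and move clear.

```bash
python3 -m creep '[{"dx":0,"dy":-0.008,"dz":0,"rx":0,"ry":0,"rz":0,"gripper":0},{"dx":0,"dy":-0.018,"dz":0,"rx":0,"ry":0,"rz":0,"gripper":0},{"dx":0,"dy":-0.028,"dz":0,"rx":0,"ry":0,"rz":0,"gripper":0},{"dx":0,"dy":-0.04,"dz":0,"rx":0,"ry":0,"rz":0,"gripper":0},{"dx":0,"dy":-0.08,"dz":0,"rx":0,"ry":0,"rz":0,"gripper":0},{"dx":0,"dy":-0.13,"dz":0,"rx":0,"ry":0,"rz":0,"gripper":0},{"dx":0,"dy":-0.16,"dz":0,"rx":0,"ry":0,"rz":0,"gripper":0},{"dx":0,"dy":-0.16,"dz":0,"rx":0,"ry":0,"rz":0,"gripper":0},{"dx":0,"dy":-0.16,"dz":0,"rx":0,"ry":0,"rz":0,"gripper":0},{"dx":0,"dy":-0.16,"dz":0,"rx":0,"ry":0,"rz":0,"gripper":0}]'
python3 - <<'E'
from h import *
from cell import read_camera
import cv2
p,d=read_camera("scene"); W=cloud("scene",d); cv2.imwrite("pics/s8.png",p[:,:,::-1])
m=(abs(W[...,0]-.575)<.03)&(abs(W[...,1]-.2)<.03)&(W[...,2]>.035)&(W[...,2]<.09);X=W[m]
l=np.linalg.lstsq(np.c_[X[:,:2],np.ones(len(X))],X[:,2],rcond=None)[0];print(m.sum(),l)
m=(np.hypot(W[...,0]-.507,W[...,1]+.2975)<.05)&(W[...,2]>.08)&(W[...,2]<.105)
print(cv2.minAreaRect(np.ascontiguousarray(W[m][:,:2]*1000,np.float32)))
delta([.529,.209,.063])
E
```

```text
time: 11.62
tool_pos: [0.5277, 0.2094, 0.2131]
tool_rot: [-1.574, -0.001, -1.693]
contact_force: [-0.1, -0.2, -1.0]
opening: 0.0003
391 [-0.30984623  0.0477698   0.23036981]
((506.741943359375, -295.2765197753906), (14.428768157958984, 65.20719909667969), 53.469078063964844)
pos [0.5279 0.2094 0.2132] rot [-1.5735e+00 -1.1000e-03 -1.6930e+00] f [0.57 0.33 0.39] open 0.0006 t 11.675
d tool [1.000e-04 1.502e-01 1.600e-03]
```

View pics/s8.png

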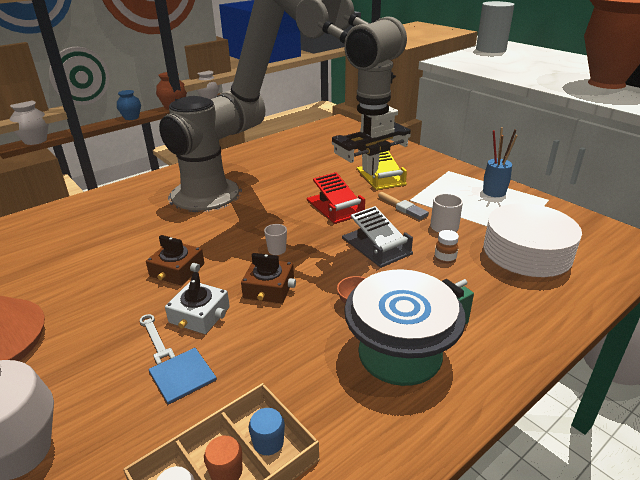

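The pedal at (380,235) is back up, the knob at (197,290) stays turned, the bystanders haven't moved, and the gripper hangs free. I'm handing in.

```bash
python3 -c "
from cell import robot; print(robot.hand_in())"
```

```text
the job is handed in; nothing more can be done
None
```

The banding wheel is ready. I turned the bare metal box's knob clockwise past its detent, pressed the metal pedal to its stop and let it come back up, then handed in. The clock read 11.7 s just before hand-in, and no verdict is given.

- **Knob:** after release the bar had turned about 61.8° (1.08 rad, against a clicked rest near 1.10). It read the same again after the pedal press.
- **Pedal:** at the stop the force rose from about 16 to 41 N in under 1 mm of travel, and I held it there for about 0.6 s. That is firmer than needed: the spring takes about 10 N at the stop. After release the plate was back up.
- **Surroundings:** the last picture shows the bystanders where they started, judged by eye. The gripper hung about 0.14 m clear of the pedal, with forces near zero.
- **Disagreements:**
  - My first move was refused whole because its rows lacked some keys; nothing moved.
  - At the stop, the depth fit still showed a slope of about 0.015 on a plate that should be level. I trusted the force rise.
  - With the pedal back up, the plate's slope read 0.31 by a small-patch fit, against 0.26 at the start and 0.28 expected. I put that down to noise in the fit.

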